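# Second check weight onto the baby-scale hanger

### The arm

A 6-joint arm with a two-finger parallel gripper is mounted at the origin on a cart in front of the work surface, level with it; the furniture and walls round the work are solid. World frame = base frame: x ahead of the robot, y to its left, z up, the work surface at z = 0. Lengths are in m, angles in rad, forces in N, time in s.
With the tool pointing down it reaches from about 0.375 to 0.9 m from the base axis. Payload 3.1 kg.
Tool frame: the origin (TCP) lies at the very end of the fingers, on their centre line; the grasp point (between the pads) lies 19 mm behind it (grip_depth is the distance from the TCP to the grasp point, in m); z points along the fingers, y is the line along which they close (so a half turn about z gives the same grasp; the last joint's range is limited). The gripper opens to 85 mm and grips with 20 to 120 N. Pads are 22 mm wide; open, the fingers measure 114 mm over their backs; the gripper's body (76 mm by 85 mm) begins 54 mm behind the grasp point. The pads swing forward as they close: fully open they stand 13 mm farther back than shut.
Start: joints at [-1.508, 0.527, 1.433, -0, 1.181, -0.178], TCP at [0.15, -0.607, 0.231] pointing down, gripper open.
Joint ranges: [-3.08, 3.08], [-0.75, 2.2], [0.22, 2.44], [-1.43, 4.57], [0, 2.65], [-2.85, 2.85]. Speed limits (rad/s): [2.79, 2.79, 3.14, 3.14, 3.14, 3.14].

### API

Orientations are given as a unit quaternion [x, y, z, w].
In Python, from station import * gives the robot as it stands.
- The arm moves only by the tool apply_moves, never from a script. Its argument "plan" is a list of rows, each a list of 7 numbers: the shift along the tool's x, y, z in m, then the turn, a rotation vector about the tool's x, y, z in rad, then the gripper command: -1 is fully open, 1 is shut, values between are in proportion. In form: [[dx, dy, dz, wx, wy, wz, jaw], ...]. A call has 1 to 8 rows; each row shifts and turns the commanded pose from where the row before left it, along the tool's axes as they then stand; what a row does not reach is not made up. A row lasts 1/8 s, in which the tool goes at most 62.5 mm and 10.7 degrees, less where a joint would pass 70% of its speed; a pose out of reach is approached as far as the arm can. A call is refused whole if a number of a shift passes 0.0625 or a number of a turn 0.188, either way. A call with a gripper value outside its range is refused whole. The fingers move at their own pace and stop on an object; "force" is the grip in N (left out, the last holds). Time passes only in rows, so rows that do not move let the fingers close. It gives the time, the measured TCP pose, the force, the opening and the grip force at its end, in the units of the state.
- sense(): the state, without advancing time (a new reading comes with each control period).
- snapshot(name): name is "side" or "top"; returns the picture (480x640x3 uint8, red, green, blue); there is no depth.
- calibration(name): a dict with "camera_matrix" (3x3 intrinsics, pixels), "k1" (the pictures are not rectified: a ray, as slopes to the right and down, at radius r is drawn at 1 + k1 r^2 times it, then the intrinsics apply), "R" (3x3) and "t" (3): a world point X has camera coordinates R X + t. Camera axes: x right, y down, z forward; pixel columns grow to the right and rows downward; lengths in m; the calibration is good to about 2 mm. A picture is of the moment at which its call begins. calibration takes no time and is no camera call.
- sign_off(): hands the job in; it is judged then, once.
The state is a dict: "t": time; "q": joint angles; "qd": joint speeds; "tau": joint torques, N m; "tcp_pos": TCP position; "tool_rot": TCP orientation; "force": force on the tool from outside, world axes, zero at the start; "ft_torque": the same for the moment, N m; "finger_gap": opening from 0.0 (shut) to 1.0 (fully open); "gripper_force": force on a finger pad.
Only numpy, scipy, OpenCV 4.12 (cv2) and the standard library are available. Lean on these libraries where they do the work, as an engineer would, in place of code of your own. Each camera call takes 0.05 s, during which the arm holds its last target. There are 200 camera calls.

### The job

Make up the check load for the hanging baby scale: take the large slotted weight out of its wooden case, stand it on the table, let go, and take it again across its slot. Slide it sideways onto the hanger's stem, under the collar, with its slot pointing the opposite way to the slot of the weight already there, and lower it until its spigot drops into that weight's recess and it lies flat. Leave the hanger where it stands, the small weight in the case, and the other things undisturbed.

Things in the scene. Friction and masses are not known exactly. Their poses are not given: they have to be found in the camera images.
- weight: Large slotted steel weight, 0.45 kg: disc 62 mm across, rim 20 mm high (3 to 23 mm above origin). Slot 11 mm wide, right through, from the axis (round end) out to its own -x. Below: conical spigot 3 mm high, 27 mm across at its foot, on which it stands; on top a recess 37 mm wide, 3.5 mm deep. Origin: on the axis at the spigot's foot, z up. Starts in the case's middle well, top flush with it.
- weight_mouth (a point): Middle of that weight's slot mouth: on the rim, 31 mm from its axis along its own -x, 13 mm above its origin. In the case fingers fit only on the slot's line, one at this mouth, one opposite; held so, the finger bars the slot to the stem, hence the second hold across the slot (fingers along its y).
- first_weight: The same kind of weight, already seated on the hanger round its stem: origin 5.5 mm, top 28.5 mm above the table. Its slot (own -x) points towards the robot or to either side, not away from it. A weight nested on it has its origin 20 mm above this one's; one merely lying on its rim 23 mm. Towards the robot, left and right the table is free for 120 mm round the hanger.
- first_weight_mouth (a point): Middle of the slot mouth of the weight already on the hanger: on its rim, 31 mm from its axis along its own -x, 13 mm above its origin.
- hanger: Loose dark steel hanger, 0.4 kg, standing on the table; slides if pushed. Round pan 84 mm across, 8.5 mm high; upright stem 7 mm across; collar 18 mm across, 58 to 61 mm above the table, wider than the slot; eye above it to 76 mm. The stem is bare from the first weight's top (28.5 mm) to the collar (58 mm): a 23 mm weight passes with 3 mm spare above and below. Origin: centre of underside.
- hanger_top (a point): Top of the hanger's eye, on the stem's axis, 76 mm above the table.
- weight_case: Fixed wooden case, 28 mm high, 86 mm deep (x), 213 mm long (y); three round wells with 5 mm floors: 66 mm wide with the large weight (slot to -x), an empty one 74 mm to -y, a small one to +y. Finger cut-outs 38 mm wide at each well's -x and +x sides, down to the floor. An 8 mm high key bar stands in each slot. Origin: on the table under the middle well. Table between it, hanger and robot is free.
- small_weight: Small slotted weight, 45 mm across, 19 mm high, 0.17 kg, in the smallest well of the case; it stays there. Origin: centre of its underside.
- bench_timer: White wind-up timer, 67 mm across, 49 mm high, loose bystander behind the hanger; origin centre of its underside.
- tape_roll: Roll of paper tape lying flat, 61 mm across, 25 mm high, loose bystander at the right; origin centre of its underside.
- diluent_bottle: Small bottle with a blue cap, 33 mm across, 58 mm high, loose bystander behind the case; origin centre of its underside.
- spray_bottle: Small spray bottle, 35 mm across, 120 mm high, loose bystander behind the case; origin centre of its underside.
- marker_violet: Felt marker lying flat, 137 mm long, 14 mm high, loose bystander on the robot's side of the case; origin centre of its underside.
Things that resemble listed ones, but are neither listed nor needed, are in the scene too. What is shaped like the weight but yellow is not meant. Leave any red look-alike of the first_weight alone.

How it is judged:
By the outcome, as a careful person would: the job done as asked, in the order asked, and still so for the second after the job is handed in, with the robot touching nothing.
It also fails if it takes over 58 s, if anything falls off the work surface, if the arm or the gripper's body presses on something with over 40 N, if the wrist force passes 120 N, or if a joint passes its speed limit or range.

## Working session

There is one attempt and no reset: what is moved stays moved. The work goes in short steps, Python scripts to look and compute and a tool call to move; the robot and the scene stay as the last step left them, time stands still between calls to the robot, and variables do not carry over. Pictures are saved under pics/ and viewed, at most 12 in all, crops included, and the job is handed in when it is done.

Besides the shell and the picture viewer there is one more tool, called after "Emit:" as name([rows], argument=value, ...), one row to a line, values as JSON. apply_moves: Moves the arm, as the interface text tells. Its arguments: {"type":"object","properties":{"plan":{"type":"array"},"force":{"type":"number"}},"required":["plan"]}

```bash
ls; mkdir -p pics; python3 - <<'E'
from station import *
import cv2
for n in("side","top"):
    cv2.imwrite(f"pics/{n}0.png",snapshot(n)[:,:,::-1]); c=calibration(n); print(n,c)
s=sense();print(s)
E
```

```text
pics
side {'camera_matrix': array([[476.67978808,   0.        , 322.02622639],
       [  0.        , 476.67978808, 240.26846845],
       [  0.        ,   0.        ,   1.        ]]), 'k1': 0.0013118083779106835, 'R': array([[-0.99233411,  0.12351576,  0.00410689],
       [ 0.08325919,  0.69272947, -0.71637545],
       [-0.09132862, -0.71054186, -0.69770291]]), 't': array([0.57021689, 0.02372615, 1.33152964])}
top {'camera_matrix': array([[497.67864544,   0.        , 320.26481589],
       [  0.        , 497.67864544, 243.99447623],
       [  0.        ,   0.        ,   1.        ]]), 'k1': -0.099558298949539, 'R': array([[ 0.01711314, -0.99977732,  0.01234719],
       [-0.99469142, -0.01827672, -0.10126672],
       [ 0.10146983, -0.01054865, -0.99478269]]), 't': array([-0.0331179 ,  0.55608485,  1.26664618])}
{'t': 0.1, 'q': array([-1.50749275e+00,  5.28364311e-01,  1.43382537e+00,  4.41221855e-05,
        1.18142174e+00, -1.78483821e-01]), 'qd': array([-0.00140588, -0.00077437, -0.00203422,  0.00222904,  0.00021196,
       -0.00194796]), 'tau': array([-3.49874390e-04, -4.43305278e+01, -1.78585821e+01, -3.18037646e-04,
        3.86445856e-03,  1.67610406e-07]), 'tcp_pos': array([ 0.14965604, -0.60612357,  0.23042067]), 'tool_rot': array([ 9.92701759e-01,  1.20591034e-01,  7.84657278e-05, -1.00653364e-03]), 'force': array([-0.22616967, -0.49059496, -0.38169282]), 'ft_torque': array([-0.02323242, -0.01533066, -0.01822274]), 'gripper_force': 0.0, 'finger_gap': 1.0020400964961895}
```

View pics/side0.png

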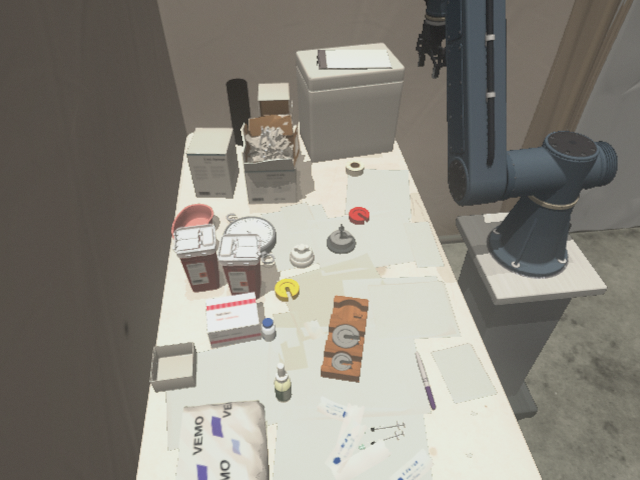

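View pics/top0.png

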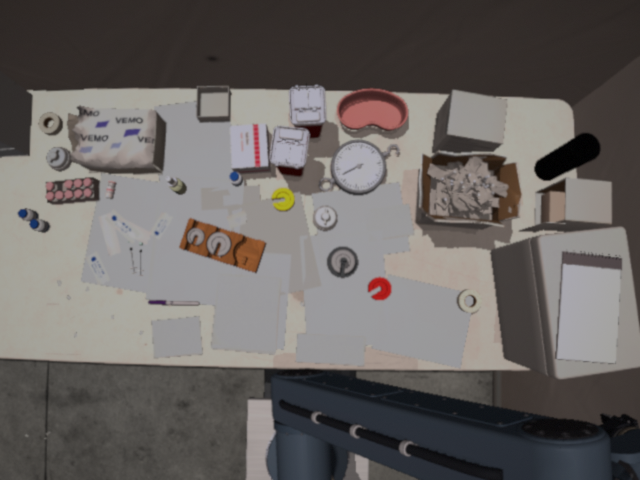

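The side view shows the case at about (345,335) with the weight at (346,336), and the hanger at (341,240). In the top view the case is at (222,245), the weight at (218,244) and the hanger at (342,262). I'll zoom in on both.

```bash
cat > h.py <<'E'
import numpy as np, cv2
from station import *
C={n:calibration(n) for n in("side","top")}
def ray(n,uv):
    c=C[n];K=c["camera_matrix"]
    d=cv2.undistortPoints(np.array([[uv]],float),K,np.array([c["k1"],0,0,0,0]))[0,0]
    # forward model is p=s*(1+k1 r^2): same as OpenCV k1
    R=c["R"];return -R.T@c["t"],R.T@np.array([d[0],d[1],1])
def onz(n,uv,z):
    o,d=ray(n,uv);return o+d*(z-o[2])/d[2]
def pix(n,X):
    c=C[n];r=cv2.Rodrigues(c["R"])[0]
    return cv2.projectPoints(np.array(X,float).reshape(-1,1,3),r,c["t"],c["camera_matrix"],np.array([c["k1"],0,0,0,0]))[0][:,0]
def tri(u1,u2):
    o1,d1=ray("side",u1);o2,d2=ray("top",u2)
    s=np.linalg.lstsq(np.c_[d1,-d2],o2-o1,rcond=None)[0]
    a,b=o1+d1*s[0],o2+d2*s[1];return (a+b)/2,np.linalg.norm(a-b)
def crop(im,x,y,w,h,f):return cv2.resize(im[y:y+h,x:x+w],None,fx=f,fy=f,interpolation=cv2.INTER_CUBIC)
E
python3 - <<'E'
from h import *
t=cv2.imread("pics/top0.png");s=cv2.imread("pics/side0.png")
a=crop(t,175,210,100,75,4);b=crop(t,305,225,100,75,4);c=crop(s,300,290,100,75,4);d=crop(s,295,195,100,75,4)
c=crop(s,300,295,100,75,4)
cv2.imwrite("pics/m.png",np.vstack([np.hstack([a,b]),np.hstack([c,d])]))
print(onz("top",(218,244),.028),onz("side",(346,336),.028),onz("top",(342,262),.03),tri((341,228),(342,262)))
E
```

```text
[0.55171559 0.24338159 0.028     ] [0.54996638 0.24410336 0.028     ] [ 0.5105597  -0.08036076  0.03      ] (array([ 0.51066698, -0.07918429,  0.062053  ]), np.float64(0.0046058603663378704))
```

View pics/m.png

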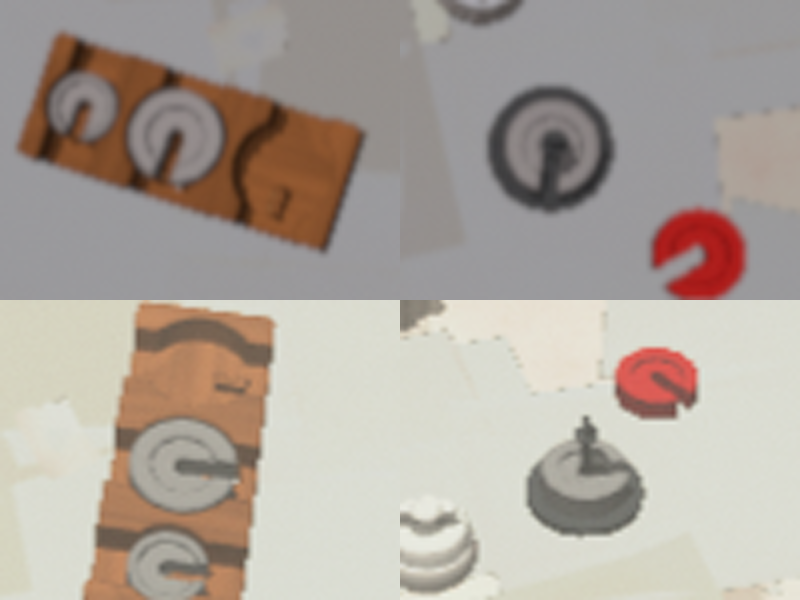

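The crops show the big weight's disc at top-view (219,244) with its slot down and slightly left, and the small weight beside it. The hanger's disc is at about (343,261), with its slot pointing down the picture, towards the robot. Next I'll measure these precisely.

```bash
python3 - <<'E'
from h import *
t=cv2.imread("pics/top0.png");s=cv2.imread("pics/side0.png")
def case(im,n,z=.028):
    hsv=cv2.cvtColor(im,cv2.COLOR_BGR2HSV)
    m=((hsv[...,0]<16)&(hsv[...,1]>120)&(hsv[...,2]>40)).astype(np.uint8)
    x0,y0,w,h=((170,205,110,80) if n=="top" else (300,285,90,110))
    k=np.zeros_like(m);k[y0:y0+h,x0:x0+w]=m[y0:y0+h,x0:x0+w]
    return k
k=case(t,"top");k=cv2.morphologyEx(k,cv2.MORPH_CLOSE,np.ones((5,5)))
c=max(cv2.findContours(k,0,1)[0],key=cv2.contourArea)
P=np.array([onz("top",p,.028)[:2] for p in c[:,0].astype(float)],np.float32)*1000
print("case rect mm",cv2.minAreaRect(P))
# discs: bright low-saturation pixels; fit circle in metric plane to hull
def disc(im,n,x0,y0,x1,y1,z,R,thr):
    hsv=cv2.cvtColor(im,cv2.COLOR_BGR2HSV)
    m=np.zeros(im.shape[:2],np.uint8)
    sub=hsv[y0:y1,x0:x1];m[y0:y1,x0:x1]=((sub[...,1]<thr[1])&(sub[...,2]>thr[0])&(sub[...,2]<thr[2]))
    c=max(cv2.findContours(m,0,1)[0],key=cv2.contourArea)
    H=cv2.convexHull(c)[:,0].astype(float)
    Q=np.array([onz(n,p,z)[:2] for p in H],np.float32)*1000
    print(n,len(c),"enclosing circle",cv2.minEnclosingCircle(Q),"ellipse",cv2.fitEllipse(Q) if len(Q)>4 else'')
    return m
print("weight");disc(t,"top",203,228,235,262,.028,.031,(105,60,256));disc(s,"side",328,320,364,350,.028,.031,(105,60,256))
print("first");disc(t,"top",325,243,362,282,.0285,.031,(95,60,256))
g=cv2.cvtColor(t,cv2.COLOR_BGR2GRAY)
np.set_printoptions(linewidth=250)
print("top hanger",g[244:280,324:362])
g2=cv2.cvtColor(s,cv2.COLOR_BGR2GRAY);print("side hanger u325..360 v222..",g2[222:254,325:360])
E
```

```text
case rect mm ((550.41943359375, 232.79681396484375), (209.73377990722656, 81.3294677734375), 73.40243530273438)
weight
top 85 enclosing circle ((551.8743896484375, 242.00726318359375), 31.56190299987793) ellipse ((552.6229248046875, 242.5968017578125), (59.427547454833984, 61.87704086303711), 94.29212188720703)
side 73 enclosing circle ((550.9129028320312, 242.82037353515625), 32.43038558959961) ellipse ((550.875244140625, 242.96170043945312), (63.60867691040039, 64.14977264404297), 5.299797058105469)
first
top 148 enclosing circle ((510.9122314453125, -83.25881958007812), 68.1941146850586) ellipse 
top hanger [[154 154 155 ... 154 154 155]
 [155 155 155 ... 155 154 155]
 [154 154 154 ... 154 155 155]
 ...
 [155 154 155 ... 155 154 155]
 [154 154 155 ... 155 154 155]
 [155 155 155 ... 154 154 154]]
side hanger u325..360 v222.. [[218 218 218 ...  98  98  99]
 [217 219 219 ...  98  98  98]
 [218 218 218 ... 142 142 143]
 ...
 [219 219 219 ... 219 219 219]
 [219 219 218 ... 219 220 219]
 [219 218 218 ... 219 218 218]]
```

```bash
python3 - <<'E'
from h import *
np.set_printoptions(linewidth=250,threshold=10**6)
t=cv2.imread("pics/top0.png");s=cv2.imread("pics/side0.png")
g=cv2.cvtColor(t,cv2.COLOR_BGR2GRAY);gs=cv2.cvtColor(s,cv2.COLOR_BGR2GRAY)
def circ(m,n,z):
    c=max(cv2.findContours(m,0,1)[0],key=cv2.contourArea)
    H=cv2.convexHull(c)[:,0].astype(float)
    Q=np.array([onz(n,p,z)[:2] for p in H])*1000
    A=np.c_[2*Q,np.ones(len(Q))];v=np.linalg.lstsq(A,(Q**2).sum(1),rcond=None)[0]
    print(n,z,v[:2],"r",np.sqrt(v[2]+v[:2]@v[:2]),cv2.minEnclosingCircle(Q.astype(np.float32)))
for n,im,b in(("top",g,(325,243,362,282)),):
    m=np.zeros_like(im);x0,y0,x1,y1=b
    sub=im[y0:y1,x0:x1]
    m[y0:y1,x0:x1]=sub<115;circ(m,n,.0085)
print(g[246:278:1,327:358])
def at(im,n,X):
    p=pix(n,X).astype(np.float32);return cv2.remap(im,p[:,0].reshape(1,-1),p[:,1].reshape(1,-1),cv2.INTER_LINEAR)[0]
c=np.array([.511,-.080])
a=np.radians(np.arange(0,360,10))
for r in(.022,.026):
  X=np.c_[c[0]+r*np.cos(a),c[1]+r*np.sin(a),0*a+.0285]
  print(r);print(np.c_[np.arange(0,360,10),at(g,"top",X),at(gs,"side",X)].T)
E
```

```text
top 0.0085 [512.96094478 -82.149385  ] r 41.207089197408166 ((512.376953125, -82.31391143798828), 41.85932922363281)
[[154 154 155 154 154 154 155 154 152 148 142 133 123 120 121 119 120 121 123 126 133 145 151 154 155 155 155 155 154 155 155]
 [154 154 155 155 155 155 152 147 139 124 113  98  85  82  82  80  81  82  84  90 101 119 133 145 150 153 155 155 155 155 155]
 [155 154 154 154 155 151 141 124 109  88  79  72  68  68  69  69  70  70  69  69  73  84 101 120 133 146 153 154 155 154 154]
 [154 154 154 154 151 138 114  90  77  68  69  72  77  82  86  88  88  88  83  77  72  70  72  84 103 128 146 153 155 155 155]
 [154 154 154 151 139 113  85  69  66  72  82  93 102 110 113 115 115 114 111 104  96  84  72  67  76  99 126 146 153 154 155]
 [154 154 151 139 114  85  69  68  76  90 105 118 125 130 131 132 132 131 129 125 120 108  92  76  68  75  98 127 147 153 154]
 [154 151 139 114  85  68  68  79  98 116 125 132 134 134 134 133 134 134 133 133 132 127 115  97  79  68  75  98 128 147 154]
 [153 143 118  87  69  68  78 100 120 131 134 134 133 129 126 126 127 129 129 132 133 133 128 
[... 3277 characters left out ...]
135 135 136 136 135 133 113  63  58  76 113 130 125 125 121 120 123 121 119 123 124 122 123 122 123 126]
 [172 173 172 171 172 172 174 171 173 172 172 171 171 172 173 173 161 127 111 127 156 163 156 142 126 127  99 113 151 157 151 155 155 161 166 171]]
0.026
[[  0  10  20  30  40  50  60  70  80  90 100 110 120 130 140 150 160 170 180 190 200 210 220 230 240 250 260 270 280 290 300 310 320 330 340 350]
 [133 134 133 134 134 133 132 130 129 123 121 116 114 118 115 111 100  59  60  81 118 128 130 131 132 133 133 133 132 132 133 131 131 131 131 134]
 [173 172 172 169 168 168 167 167 166 167 162 161 164 162 163 166 157 125 109 136 167 172 172 171 167 142 105 119 162 169 169 170 171 173 172 172]]
```

```bash
python3 - <<'E'
from h import *
print(tri((402,72),(525,377)),tri((299,84),(495,245)))
print(onz("top",(342.5,260.9),.0285),onz("top",(341.8,271),.0285))
print("eye",tri((341.6,224),(343,260)))
for z in (.06,.076): print(pix("side",[.513,-.082,z]),pix("top",[.513,-.082,z]))
s=cv2.imread("pics/side0.png");np.set_printoptions(linewidth=200,threshold=10**6)
print(cv2.cvtColor(s,cv2.COLOR_BGR2GRAY)[220:246,332:352])
E
```

```text
(array([ 0.27556234, -0.43857394,  0.32564212]), np.float64(0.021087018374914904)) (array([ 0.56162599, -0.38186565,  0.32722408]), np.float64(0.06256487373591396))
[ 0.51354177 -0.0817049   0.0285    ] [ 0.48729581 -0.08023028  0.0285    ]
eye (array([ 0.51209376, -0.08011942,  0.0766272 ]), np.float64(0.0008706046451434505))
[[340.8093146  228.05056718]] [[343.32023122 260.276317  ]]
[[340.99616516 223.70910149]] [[343.69420672 259.83660113]]
[[219 220 219 219 218 218 219 218 218 218 218 218 219 217 218 218 217 181 101  99]
 [218 218 218 218 219 218 218 219 217 217 218 218 217 218 218 219 218 193 129 101]
 [218 220 218 217 219 218 218 218 220 218 218 219 218 219 218 219 218 217 192 145]
 [218 219 217 218 218 218 218 218 213 206 213 218 218 218 220 219 218 219 218 218]
 [218 218 218 218 217 218 217 218 183 121 178 218 217 219 218 218 218 218 218 219]
 [219 218 219 218 219 218 219 218 182 117 167 212 218 218 218 218 218 219 219 219]
 [219 218 218 217 217 218 214 205 167 111 114 165 212 218 217 218 218 219 218 219]
 [219 219 219 219 218 219 189 131 113 102  95 106 178 217 219 218 219 
[... 807 characters left out ...]
98  99 101 102 112 117 123 120 118]
 [173 172 173 171 171 171 167 141 118 111 111 117 121 121 123 134 149 160 159 150]
 [172 172 173 169 166 170 168 163 163 156 156 162 167 174 170 170 172 174 170 155]
 [164 172 173 171 168 168 173 168 167 172 173 174 171 171 172 173 173 172 162 137]
 [141 162 168 172 172 172 172 173 171 172 172 172 171 170 172 172 171 162 139 110]
 [114 128 151 165 172 172 174 173 171 173 172 173 172 171 170 168 159 137 111  98]
 [109 106 114 141 158 163 167 171 171 172 172 172 168 161 156 140 111 100  99  97]
 [107 111 111 111 113 129 140 150 155 158 160 155 141 124 115 104 103 102 100 101]
 [111 109 110 111 112 106 106 110 109 109 109 110 106 103 104 105 103 101 102 108]]
```

Emit:
apply_moves([
  [0, 0, -0.04, 0, 0, 0, -1],
  [0, 0, -0.04, 0, 0, 0, -1],
], force=60)

```text
t: 0.35
tcp_pos: [0.1496, -0.6061, 0.311]
tool_rot: [0.993, 0.121, 0.0, -0.002]
force: [-0.5, -0.5, -0.2]
finger_gap: 0.999
gripper_force: 0.0
```

Emit:
apply_moves([
  [0.022, -0.0473, 0, 0, 0, 0, -1],
  [0.022, -0.0473, 0, 0, 0, 0, -1],
  [0.022, -0.0473, 0, 0, 0, 0, -1],
  [0.022, -0.0473, 0, 0, 0, 0, -1],
  [0.022, -0.0473, 0, 0, 0, 0, -1],
])

```text
t: 0.98
tcp_pos: [0.2, -0.3488, 0.311]
tool_rot: [0.993, 0.12, 0.0, -0.0]
force: [-0.0, 0.8, 0.2]
finger_gap: 1.003
gripper_force: 0.0
```

Emit:
apply_moves([
  [0.0523, -0.0283, 0, 0, 0, 0, -1],
  [0.0523, -0.0283, 0, 0, 0, 0, -1],
  [0.0523, -0.0283, 0, 0, 0, 0, -1],
  [0.0523, -0.0283, 0, 0, 0, 0, -1],
  [0.0523, -0.0283, 0, 0, 0, 0, -1],
])

```text
t: 1.6
tcp_pos: [0.4209, -0.1492, 0.3113]
tool_rot: [0.993, 0.121, -0.0, 0.0]
force: [-0.1, -1.3, 0.1]
finger_gap: 1.005
gripper_force: 0.0
```

Emit:
apply_moves([
  [0.037, -0.0583, 0, 0, 0, 0, -1],
  [0.037, -0.0583, 0, 0, 0, 0, -1],
  [0.037, -0.0583, 0, 0, 0, 0, -1],
  [0.037, -0.0583, 0, 0, 0, 0, -1],
  [0.037, -0.0583, 0, 0, 0, 0, -1],
  [0.037, -0.0583, 0, 0, 0, 0, -1],
])

```text
t: 2.35
tcp_pos: [0.5393, 0.2068, 0.311]
tool_rot: [0.993, 0.121, -0.0, 0.0]
force: [0.9, -0.9, -0.5]
finger_gap: 1.003
gripper_force: 0.0
```

Emit:
apply_moves([
  [0, 0, 0.02, 0, 0, -0.173, -1],
  [0, 0, 0.03, 0, 0, -0.173, -1],
  [0, 0, 0.03, 0, 0, -0.173, -1],
  [0, 0, 0.03, 0, 0, -0.173, -1],
  [0, 0, 0.02, 0, 0, -0.173, -1],
  [0, 0, 0, 0, 0, -0.173, -1],
  [0, 0, 0, 0, 0, 0, -1],
])

```text
t: 3.22
tcp_pos: [0.5388, 0.2046, 0.1806]
tool_rot: [0.803, 0.596, -0.001, -0.0]
force: [-0.2, -0.1, -0.2]
finger_gap: 1.001
gripper_force: 0.0
```

Emit:
apply_moves([
  [0.02, 0.001, 0.04, 0, 0, -0.002, -1],
  [0.02, 0.001, 0.04, 0, 0, 0, -1],
  [0, 0, 0.036, 0, 0, 0, -1],
  [0, 0, 0, 0, 0, 0, -1],
])

```text
t: 3.72
tcp_pos: [0.5502, 0.2421, 0.0628]
tool_rot: [0.802, 0.597, -0.003, -0.001]
force: [-0.8, -0.7, 0.2]
finger_gap: 1.004
gripper_force: 0.0
```

```bash
python3 - <<'E'
from h import *
s=snapshot("side");t=snapshot("top")
a=crop(s[:,:,::-1],290,265,114,150,4)[:,:400][:600];b=crop(t[:,:,::-1],170,190,100,150,4)
cv2.imwrite("pics/g1.png",np.hstack([a[:600],b]))
p=sense();print(p["tcp_pos"],p["tool_rot"])
E
```

```text
[0.55301131 0.2425064  0.06602029] [8.02012471e-01 5.97307146e-01 3.80964858e-04 1.56816577e-04]
```

View pics/g1.png

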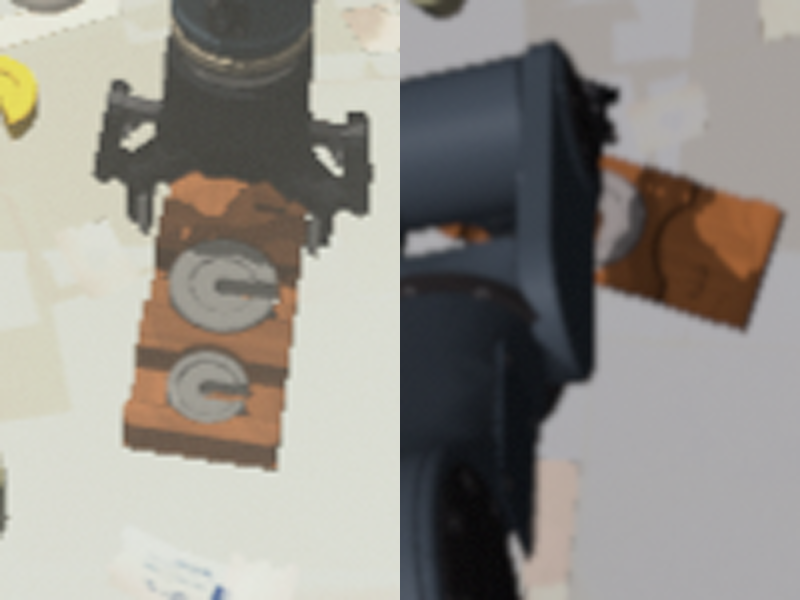

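The side view shows the open fingers straddling the weight, tips at crop (145,230) and (318,252). In the top view the arm covers most of the case. I'll check the alignment by projecting the measured TCP.

```bash
python3 - <<'E'
from h import *
for z in(.066,.079):print(pix("side",[.553,.2425,z]))
print("weight",pix("side",[.552,.2425,.028]))
E
```

```text
[[345.209159   325.71314263]]
[[345.43281302 322.23482726]]
weight [[345.00916048 335.50414149]]
```

Emit:
apply_moves([
  [0, -0.001, 0.02, 0, 0, 0, -1],
  [0, 0, 0.02, 0, 0, 0, -1],
  [0, 0, 0.01, 0, 0, 0, -1],
  [0, 0, 0.008, 0, 0, 0, -1],
  [0, 0, 0, 0, 0, 0, -1],
  [0, 0, 0, 0, 0, 0, -1],
])

```text
t: 4.58
tcp_pos: [0.5519, 0.2428, 0.0076]
tool_rot: [0.802, 0.598, 0.0, 0.0]
force: [-0.1, -0.9, 0.9]
finger_gap: 0.996
gripper_force: 0.0
```

```bash
python3 - <<'E'
from h import *
s=snapshot("side")
cv2.imwrite("pics/g2.png",crop(s[:,:,::-1],300,285,100,75,6))
p=sense();print(p["tcp_pos"],p["force"])
E
```

```text
[0.55193727 0.24285654 0.00776467] [0.26069537 0.06517653 0.54375857]
```

View pics/g2.png

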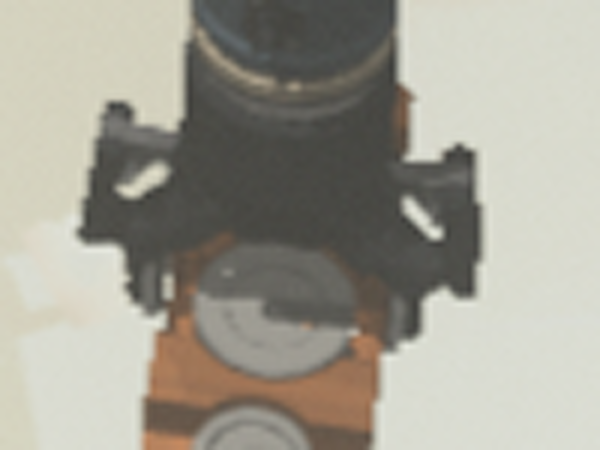

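The fingers straddle the weight, tips at crop (150,312) and (405,345), and nothing is in contact. I'll close and lift.

Emit:
apply_moves([
  [0, 0, 0, 0, 0, 0, 0],
  [0, 0, 0, 0, 0, 0, 0.6],
  [0, 0, 0, 0, 0, 0, 1],
  [0, 0, 0, 0, 0, 0, 1],
  [0, 0, 0, 0, 0, 0, 1],
  [0, 0, 0, 0, 0, 0, 1],
], force=60)

```text
t: 5.38
tcp_pos: [0.5522, 0.2427, 0.0084]
tool_rot: [0.801, 0.598, 0.001, 0.0]
force: [-0.8, 0.0, 6.2]
finger_gap: 0.691
gripper_force: 63.9
```

Emit:
apply_moves([
  [0, 0, -0.005, 0, 0, 0, 1],
  [0, 0, -0.01, 0, 0, 0, 1],
  [0, 0, -0.02, 0, 0, 0, 1],
  [0, 0, -0.03, 0, 0, 0, 1],
  [0, 0, -0.03, 0, 0, 0, 1],
  [0, 0, 0, 0, 0, 0, 1],
])

```text
t: 6.12
tcp_pos: [0.5535, 0.2433, 0.1056]
tool_rot: [0.802, 0.598, 0.003, 0.001]
force: [1.1, -0.5, -4.9]
finger_gap: 0.693
gripper_force: 66.4
```

```bash
python3 - <<'E'
from h import *
s=snapshot("side")
cv2.imwrite("pics/g3.png",crop(s[:,:,::-1],290,255,110,120,5))
p=sense();print(p["tcp_pos"],p["tool_rot"],p["force"],p["finger_gap"])
E
```

```text
[0.55209759 0.24291347 0.1038666 ] [8.01524208e-01 5.97960618e-01 1.30485681e-03 5.83969647e-04] [-0.14852004 -0.0751249  -4.59028394] 0.6912510875422669
```

View pics/g3.png

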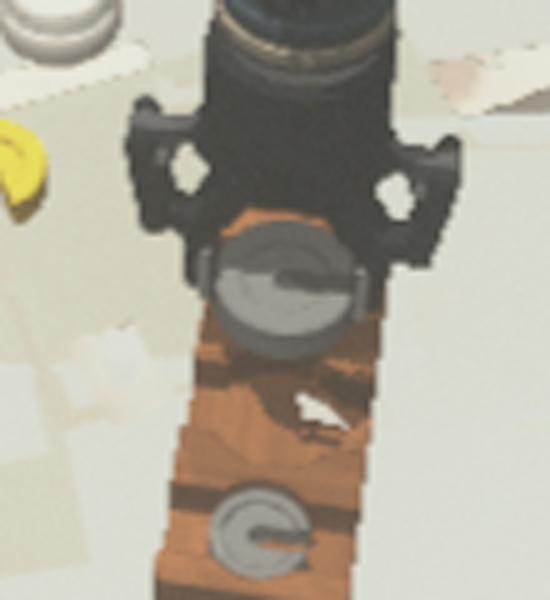

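The weight is held level (4.5 N) with the slot running to the right-hand finger, and the small weight is still in its well. Next I'll carry it to free table and turn it.

Emit:
apply_moves([
  [-0.048, -0.0112, 0, 0, 0, 0, 1],
  [-0.048, -0.0112, 0, 0, 0, 0, 1],
  [-0.048, -0.0112, 0, 0, 0, 0, 1],
  [-0.048, -0.0112, 0, 0, 0, 0, 1],
  [-0.048, -0.0112, 0, 0, 0, 0, 1],
  [0, 0, 0, 0, 0, 0, 1],
])

```text
t: 6.92
tcp_pos: [0.4261, 0.0268, 0.1014]
tool_rot: [0.803, 0.596, -0.002, -0.002]
force: [1.3, -0.0, -3.9]
finger_gap: 0.689
gripper_force: 66.4
```

Emit:
apply_moves([
  [0, 0, 0.005, 0, 0, 0.18, 1],
  [0, 0, 0.005, 0, 0, 0.18, 1],
  [0, 0, 0.01, 0, 0, 0.18, 1],
  [0, 0, 0.01, 0, 0, 0.18, 1],
  [0, 0, 0.01, 0, 0, 0.18, 1],
  [0, 0, 0.01, 0, 0, 0.18, 1],
  [0, 0, 0.01, 0, 0, 0.18, 1],
  [0, 0, 0, 0, 0, 0.18, 1],
])

```text
t: 7.92
tcp_pos: [0.4294, 0.0293, 0.0411]
tool_rot: [0.997, -0.082, -0.001, -0.0]
force: [0.1, 0.4, -4.3]
finger_gap: 0.688
gripper_force: 66.4
```

Emit:
apply_moves([
  [0, 0, 0.005, 0, 0, 0.18, 1],
  [0, 0, 0.005, 0, 0, 0.18, 1],
  [0, 0, 0, 0, 0, 0, 1],
  [0, 0, 0, 0, 0, 0, 1],
])

```text
t: 8.43
tcp_pos: [0.4297, 0.029, 0.0321]
tool_rot: [0.967, -0.255, -0.0, -0.0]
force: [1.0, -0.9, -4.2]
finger_gap: 0.686
gripper_force: 66.4
```

Emit:
apply_moves([
  [0, 0, 0.015, 0, 0, 0, 1],
  [0, 0, 0.008, 0, 0, 0, 1],
  [0, 0, 0.003, 0, 0, 0, 1],
  [0, 0, 0.001, 0, 0, 0, 1],
  [0, 0, 0, 0, 0, 0, 1],
])

```text
t: 9.05
tcp_pos: [0.4296, 0.0286, 0.0055]
tool_rot: [0.967, -0.256, 0.0, -0.0]
force: [1.1, -0.5, -4.4]
finger_gap: 0.689
gripper_force: 66.3
```

Emit:
apply_moves([
  [0, 0, 0.001, 0, 0, 0, 1],
  [0, 0, 0, 0, 0, 0, 1],
])

```text
t: 9.3
tcp_pos: [0.4296, 0.0286, 0.0044]
tool_rot: [0.967, -0.256, 0.0, -0.0]
force: [-0.1, 0.0, -4.3]
finger_gap: 0.689
gripper_force: 66.3
```

Emit:
apply_moves([
  [0, 0, 0.001, 0, 0, 0, 1],
  [0, 0, 0, 0, 0, 0, 1],
])

```text
t: 9.55
tcp_pos: [0.4296, 0.0286, 0.0034]
tool_rot: [0.967, -0.256, 0.0, -0.0]
force: [0.6, -1.0, -3.0]
finger_gap: 0.687
gripper_force: 66.6
```

Emit:
apply_moves([
  [0, 0, 0.0004, 0, 0, 0, 1],
  [0, 0, 0, 0, 0, 0, 0],
  [0, 0, 0, 0, 0, 0, -1],
  [0, 0, 0, 0, 0, 0, -1],
  [0, 0, 0, 0, 0, 0, -1],
  [0, 0, 0, 0, 0, 0, -1],
])

```text
t: 10.3
tcp_pos: [0.4295, 0.0287, 0.0028]
tool_rot: [0.967, -0.256, -0.0, -0.0]
force: [-0.2, 0.3, 1.2]
finger_gap: 0.996
gripper_force: 0.0
```

Emit:
apply_moves([
  [0, 0, -0.001, 0, 0, -0.1745, -1],
  [0, 0, -0.001, 0, 0, -0.1745, -1],
  [0, 0, -0.001, 0, 0, -0.1745, -1],
  [0, 0, 0, 0, 0, -0.1745, -1],
  [0, 0, 0, 0, 0, -0.1745, -1],
  [0, 0, 0, 0, 0, -0.1745, -1],
  [0, 0, 0, 0, 0, -0.1745, -1],
  [0, 0, 0, 0, 0, -0.1745, -1],
])

```text
t: 11.3
tcp_pos: [0.4295, 0.0286, 0.0059]
tool_rot: [0.904, 0.428, -0.0, -0.0]
force: [0.3, -0.7, -0.1]
finger_gap: 1.004
gripper_force: 0.0
```

Emit:
apply_moves([
  [0, 0, 0, 0, 0, -0.1745, -1],
  [0, 0, 0, 0, 0, 0, -1],
  [0, 0, 0, 0, 0, 0, -1],
])

```text
t: 11.68
tcp_pos: [0.4294, 0.0287, 0.0059]
tool_rot: [0.865, 0.501, -0.0, -0.0]
force: [0.4, -0.2, 0.2]
finger_gap: 1.002
gripper_force: 0.0
```

```bash
python3 - <<'E'
from h import *
s=snapshot("side")
cv2.imwrite("pics/g4.png",crop(s[:,:,::-1],310,190,120,120,5))
p=sense();print(p["tcp_pos"],p["tool_rot"],p["force"],p["finger_gap"])
print(pix("side",[.4296,.0286,.023]))
E
```

```text
[0.42949257 0.02863189 0.0059081 ] [8.65234031e-01 5.01368199e-01 1.51073170e-05 1.38510163e-05] [-0.32545865  0.3387507  -0.62693912] 0.9965728075841744
[[378.02433335 264.11565219]]
```

View pics/g4.png

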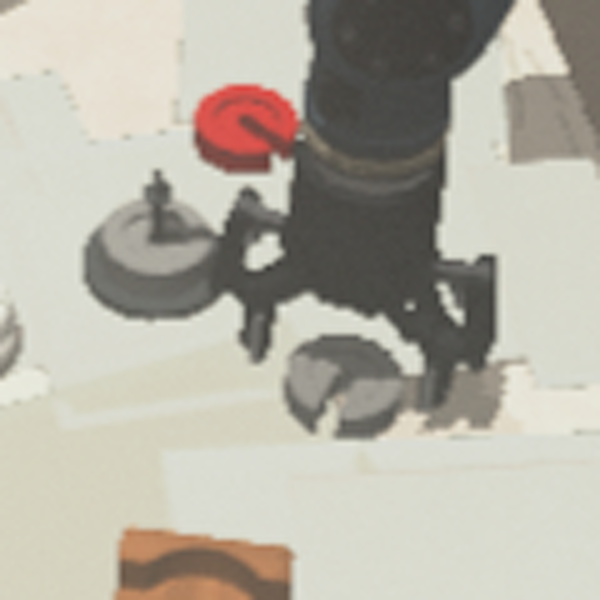

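The weight stands free at crop (345,375), its slot towards the camera and the fingers now across it. I'll re-grip, lift and turn.

Emit:
apply_moves([
  [0, 0, 0, 0, 0, 0, 0],
  [0, 0, 0, 0, 0, 0, 0.6],
  [0, 0, 0, 0, 0, 0, 1],
  [0, 0, 0, 0, 0, 0, 1],
  [0, 0, 0, 0, 0, 0, 1],
  [0, 0, 0, 0, 0, 0, 1],
])

```text
t: 12.48
tcp_pos: [0.4293, 0.0287, 0.0065]
tool_rot: [0.865, 0.502, 0.0, 0.0]
force: [-0.4, 0.4, 5.9]
finger_gap: 0.698
gripper_force: 63.1
```

Emit:
apply_moves([
  [0, 0, -0.0055, 0, 0, 0, 1],
  [0, 0, -0.013, 0, 0, 0.1626, 1],
  [0, 0, -0.013, 0, 0, 0.1626, 1],
  [0, 0, 0, 0, 0, 0.1626, 1],
  [0, 0, 0, 0, 0, 0.1626, 1],
  [0, 0, 0, 0, 0, 0.1626, 1],
  [0, 0, 0, 0, 0, 0.1626, 1],
  [0, 0, 0, 0, 0, 0.1626, 1],
])

```text
t: 13.48
tcp_pos: [0.4291, 0.0287, 0.0372]
tool_rot: [0.999, -0.046, -0.0, -0.0]
force: [-0.5, 0.1, -5.2]
finger_gap: 0.694
gripper_force: 66.1
```

Emit:
apply_moves([
  [0.008, 0.034, 0, 0, 0, 0, 1],
  [0.008, 0.034, 0, 0, 0, 0, 1],
  [0.008, 0.034, 0, 0, 0, 0, 1],
  [0, 0, 0, 0, 0, 0, 1],
  [0, 0, 0, 0, 0, 0, 1],
])

```text
t: 14.1
tcp_pos: [0.4436, -0.0745, 0.0372]
tool_rot: [0.999, -0.043, -0.001, -0.0]
force: [0.7, -0.5, -3.9]
finger_gap: 0.699
gripper_force: 66.4
```

```bash
python3 - <<'E'
from h import *
s=snapshot("side");t=snapshot("top")
a=crop(s[:,:,::-1],310,190,80,100,5);b=crop(t[:,:,::-1],310,210,80,100,5)
cv2.imwrite("pics/g5.png",np.hstack([a,b]))
p=sense();print(p["tcp_pos"],p["tool_rot"],p["force"],p["finger_gap"])
P=p["tcp_pos"];print(pix("side",[P[0],P[1],P[2]+.017]),pix("side",[.513,-.0815,.0285]))
E
```

```text
[ 0.44354641 -0.07388638  0.03724675] [ 9.99095607e-01 -4.25060837e-02 -1.00526973e-03 -4.36078965e-04] [ 0.67003937 -0.01050217 -3.7415873 ] 0.6939307786170216
[[366.26297166 229.53895089]] [[340.47788435 236.50748989]]
```

View pics/g5.png

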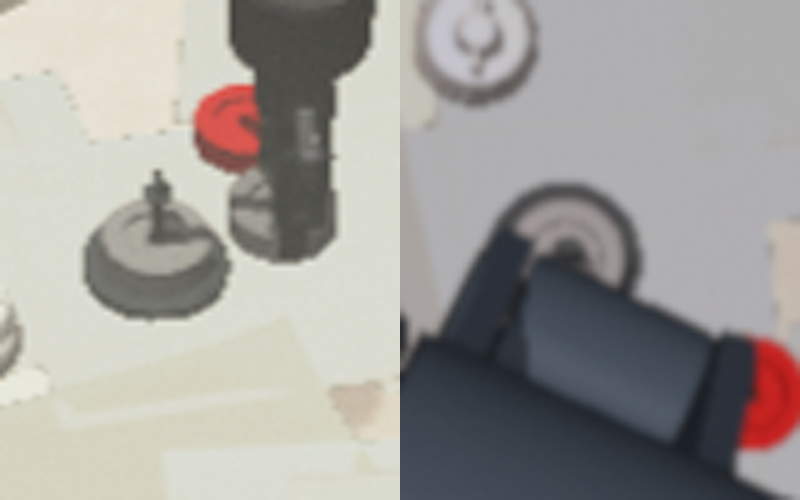

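The side view shows the held weight at crop (283,215) with its slot facing the stem at (157,205). The top view is mostly covered by the arm. Before inserting I'll check the lateral alignment in the side image.

```bash
python3 - <<'E'
from h import *
np.set_printoptions(linewidth=250,threshold=10**6)
s0=cv2.cvtColor(cv2.imread("pics/side0.png"),cv2.COLOR_BGR2GRAY)
s=cv2.cvtColor(snapshot("side"),cv2.COLOR_RGB2GRAY);cv2.imwrite("pics/s5.png",s)
# first weight top-face boundary: v extents per column
m=np.zeros_like(s0);m[226:250,324:359]=((s0[226:250,324:359]>140)&(s0[226:250,324:359]<196))
m=cv2.morphologyEx(m,cv2.MORPH_OPEN,np.ones((3,3)))
c=max(cv2.findContours(m,0,1)[0],key=cv2.contourArea);H=cv2.convexHull(c)[:,0].astype(float)
Q=np.array([onz("side",p,.0285)[:2] for p in H])*1000
print(cv2.minEnclosingCircle(Q.astype(np.float32)),cv2.fitEllipse(Q.astype(np.float32)))
p=sense();P=p["tcp_pos"];y=2*np.arctan2(p["tool_rot"][1],p["tool_rot"][0]);u=np.array([np.cos(y),np.sin(y)]);n=np.array([-u[1],u[0]])
o=P[2]-.0059
for nm,a,b,z in(("mouth+",.0305,.0055,.023),("mouth-",.0305,-.0055,.023),("m+low",.0305,.0055,.003),("m-low",.0305,-.0055,.003),("c",0,0,.023),("left",0,.031,.023)):
    print(nm,pix("side",[*(P[:2]+a*u+b*n),o+z]))
print(np.degrees(y));print("rows 222-244, cols 352-367");print(s[222:246,352:368])
E
```

```text
((514.5903930664062, -80.1215591430664), 29.870813369750977) ((514.8689575195312, -79.87594604492188), (54.24105453491211, 59.706764221191406), 32.822792053222656)
mouth+ [[355.25878267 231.14561251]]
mouth- [[354.90206073 228.40631788]]
m+low [[354.87622912 236.43769186]]
m-low [[354.5255433  233.69579971]]
c [[366.18399349 229.50809673]]
left [[367.3979312  237.35112845]]
-4.852856429779604
rows 222-244, cols 352-367
[[121  94  94  95  94  93  92  93  92  90  85  83  85  83  83  82]
 [190 141 122  95  92  91  97  98 108 108  98  91  85  84  84  81]
 [217 217 189 143 139 125 116 127 144 142 116 101  90  84  83  78]
 [217 216 217 217 216 184 148 158 159 157 137 107  95  83  81  82]
 [218 218 217 217 206 174 158 157 156 147 133 112  91  81  81  82]
 [217 216 217 214 187 159 159 157 144 123 125 127 106  83  81  80]
 [219 216 217 195 156 152 154 146 136 146 158 159 130  81  84  80]
 [217 217 217 183 126 126 125 123 134 147 147 148 121  83  82  82]
 [217 218 217 177 104 104 105 101  95  95 101  98  88  81  82  80]
 [217 218 217 179 112 116 114 115 111 109 110 101  91  81  82  83]
 [217 2
[... 231 characters left out ...]
 158 159 150 130 103  81  81]
 [135 188 214 181 108 105 110 123 140 150 154 142 119 104  85  79]
 [112 138 194 194 136 106 108 106 109 123 132 131 120 103  84  81]
 [127 112 163 212 190 129 107 109 107 103 102 102 106 104  86  81]
 [124 112 109 176 217 190 129 108 108 110 108 107 108 103  86  83]
 [110 111 109 175 218 217 192 138 116 107 108 109 113 101  82  82]
 [102 107 110 163 211 217 217 202 163 146 129 112 113 102  84  86]
 [ 91  99 109 116 179 217 218 218 217 217 192 148 145 141 140 138]
 [ 93 102 108 114 177 218 217 216 217 218 218 218 218 217 217 217]
 [103 111 108 130 189 217 217 218 217 217 217 217 218 218 217 218]
 [110 110 108 174 217 217 217 218 217 218 218 217 218 217 219 217]]
```

Emit:
apply_moves([
  [0.012, 0.002, -0.0005, 0, 0, 0, 1],
  [0.012, 0, 0, 0, 0, 0, 1],
  [0.01, 0, 0, 0, 0, 0, 1],
  [0, 0, 0, 0, 0, 0, 1],
])

```text
t: 14.75
tcp_pos: [0.48, -0.0803, 0.038]
tool_rot: [0.999, -0.043, 0.001, 0.0]
force: [-0.1, 0.2, -4.7]
finger_gap: 0.696
gripper_force: 66.4
```

Emit:
apply_moves([
  [0.006, 0, 0, 0, 0, 0, 1],
  [0.006, 0, 0, 0, 0, 0, 1],
  [0, 0, 0, 0, 0, 0, 1],
])

```text
t: 15.12
tcp_pos: [0.4911, -0.0812, 0.038]
tool_rot: [0.999, -0.043, 0.001, 0.0]
force: [-0.3, 0.4, -4.5]
finger_gap: 0.699
gripper_force: 66.4
```

```bash
python3 - <<'E'
from h import *
s=snapshot("side")
cv2.imwrite("pics/g6.png",crop(s[:,:,::-1],315,200,65,60,9))
p=sense();print(p["tcp_pos"],p["tool_rot"],p["force"],p["ft_torque"])
E
```

```text
[ 0.49042564 -0.08102319  0.03791079] [ 9.99078715e-01 -4.29152729e-02  1.45844431e-05  6.99791739e-06] [ 0.97588978 -0.0992326  -3.45721628] [0.02181082 0.03429647 0.00224472]
```

View pics/g6.png

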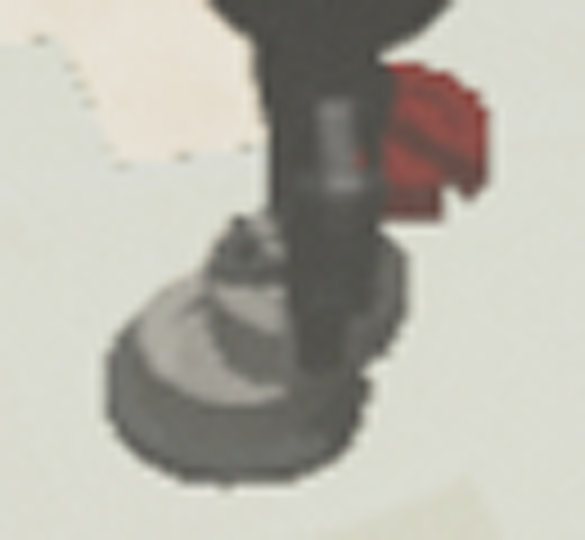

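The side view shows the stem (eye at crop (240,225)) entering the slot mouth. The first weight is clear below and there is no extra force. I'll continue with a small lateral correction.

Emit:
apply_moves([
  [0.005, -0.0007, 0, 0, 0, 0, 1],
  [0.005, -0.0005, 0, 0, 0, 0, 1],
  [0, 0, 0, 0, 0, 0, 1],
])

```text
t: 15.55
tcp_pos: [0.5012, -0.0808, 0.038]
tool_rot: [0.999, -0.043, 0.001, 0.0]
force: [0.6, -0.5, -4.3]
finger_gap: 0.693
gripper_force: 66.4
```

Emit:
apply_moves([
  [0.005, 0, 0, 0, 0, 0, 1],
  [0.005, 0, 0, 0, 0, 0, 1],
  [0, 0, 0, 0, 0, 0, 1],
])

```text
t: 15.92
tcp_pos: [0.5111, -0.0817, 0.038]
tool_rot: [0.999, -0.043, 0.001, 0.0]
force: [-0.0, -0.1, -4.8]
finger_gap: 0.699
gripper_force: 66.4
```

Emit:
apply_moves([
  [0.0025, 0, 0, 0, 0, 0, 1],
  [0, 0, 0, 0, 0, 0, 1],
  [0, 0, 0, 0, 0, 0, 1],
])

```text
t: 16.3
tcp_pos: [0.5126, -0.0817, 0.0379]
tool_rot: [0.999, -0.043, -0.0, -0.0]
force: [-0.2, -0.4, -4.4]
finger_gap: 0.696
gripper_force: 66.4
```

```bash
python3 - <<'E'
from h import *
s=snapshot("side");t=snapshot("top")
cv2.imwrite("pics/g7.png",np.hstack([crop(s[:,:,::-1],315,205,50,60,8),crop(t[:,:,::-1],310,230,50,60,8)]))
p=sense();print(p["tcp_pos"],p["tool_rot"],p["force"],p["ft_torque"])
E
```

```text
[ 0.51262524 -0.08166193  0.0379012 ] [ 9.99077795e-01 -4.29364545e-02 -1.37427561e-04 -3.43573218e-05] [ 0.12068496  0.45873907 -4.68461831] [ 0.01792999 -0.06504666  0.02244529]
```

View pics/g7.png

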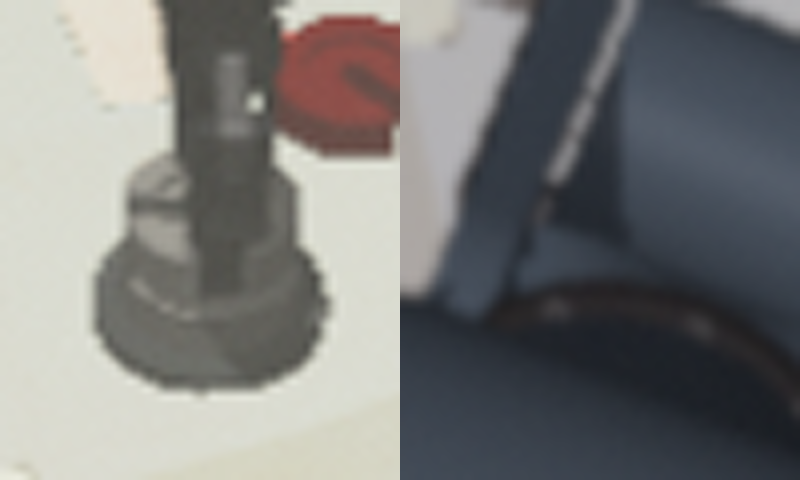

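The upper weight (crop centre x≈213) sits concentric over the hanger pan (≈211). Lowering now.

Emit:
apply_moves([
  [0, 0, 0.0015, 0, 0, 0, 1],
  [0, 0, 0.0015, 0, 0, 0, 1],
  [0, 0, 0, 0, 0, 0, 1],
])

```text
t: 16.77
tcp_pos: [0.5127, -0.0817, 0.0347]
tool_rot: [0.999, -0.043, -0.0, -0.0]
force: [0.9, -0.4, -3.8]
finger_gap: 0.699
gripper_force: 66.4
```

Emit:
apply_moves([
  [0, 0, 0.001, 0, 0, 0, 1],
  [0, 0, 0, 0, 0, 0, 1],
])

```text
t: 17.02
tcp_pos: [0.5127, -0.0817, 0.0338]
tool_rot: [0.999, -0.043, -0.0, -0.0]
force: [-0.1, 0.3, -3.9]
finger_gap: 0.7
gripper_force: 66.4
```

Emit:
apply_moves([
  [0, 0, 0.001, 0, 0, 0, 1],
  [0, 0, 0, 0, 0, 0, 1],
])

```text
t: 17.27
tcp_pos: [0.5127, -0.0817, 0.0328]
tool_rot: [0.999, -0.043, -0.0, -0.0]
force: [-0.5, -0.4, -4.6]
finger_gap: 0.697
gripper_force: 66.4
```

Emit:
apply_moves([
  [0, 0, 0.0006, 0, 0, 0, 1],
  [0, 0, 0, 0, 0, 0, 1],
])

```text
t: 17.52
tcp_pos: [0.5128, -0.0817, 0.0323]
tool_rot: [0.999, -0.043, -0.0, -0.0]
force: [-0.1, 0.5, -4.9]
finger_gap: 0.696
gripper_force: 66.4
```

Already past the lying-on-rim height (about 0.035) with no contact, so it's nesting. Small steps until the load transfers.

Emit:
apply_moves([
  [0, 0, 0.0005, 0, 0, 0, 1],
  [0, 0, 0, 0, 0, 0, 1],
  [0, 0, 0, 0, 0, 0, 1],
])

```text
t: 17.9
tcp_pos: [0.5129, -0.0817, 0.0321]
tool_rot: [0.999, -0.043, 0.0, 0.0]
force: [-1.0, 0.0, 0.8]
finger_gap: 0.699
gripper_force: 67.0
```

Emit:
apply_moves([
  [0, 0, 0.0005, 0, 0, 0, 1],
  [0, 0, 0, 0, 0, 0, 1],
  [0, 0, 0, 0, 0, 0, 1],
])

```text
t: 18.27
tcp_pos: [0.5129, -0.0817, 0.0321]
tool_rot: [0.999, -0.043, 0.0, 0.0]
force: [-1.5, -0.1, 5.4]
finger_gap: 0.695
gripper_force: 67.5
```

Emit:
apply_moves([
  [0, 0, -0.0006, 0, 0, 0, 1],
  [0, 0, 0, 0, 0, 0, 0.2],
  [0, 0, 0, 0, 0, 0, -0.4],
  [0, 0, 0, 0, 0, 0, -1],
  [0, 0, 0, 0, 0, 0, -1],
  [0, 0, 0, 0, 0, 0, -1],
  [0, 0, 0, 0, 0, 0, -1],
])

```text
t: 19.15
tcp_pos: [0.5129, -0.0818, 0.0319]
tool_rot: [0.999, -0.043, 0.0, 0.0]
force: [0.2, -0.2, 0.2]
finger_gap: 1.001
gripper_force: 0.0
```

Emit:
apply_moves([
  [0, 0, -0.01, 0, 0, 0, -1],
  [0, 0, -0.03, 0, 0, 0, -1],
  [0, 0, -0.05, 0, 0, 0, -1],
  [0, 0, -0.05, 0, 0, 0, -1],
  [0, 0, -0.05, 0, 0, 0, -1],
  [0, 0, 0, 0, 0, 0, -1],
])

```text
t: 19.9
tcp_pos: [0.5154, -0.0826, 0.2268]
tool_rot: [0.999, -0.043, 0.005, 0.002]
force: [0.7, -1.0, -1.1]
finger_gap: 1.003
gripper_force: 0.0
```

Emit:
apply_moves([
  [-0.02, -0.05, 0, 0, 0, 0, -1],
  [-0.02, -0.05, 0, 0, 0, 0, -1],
  [-0.02, -0.05, 0, 0, 0, 0, -1],
  [0, -0.05, 0, 0, 0, 0, -1],
  [0, -0.05, 0, 0, 0, 0, -1],
  [0, 0, 0, 0, 0, 0, -1],
])

```text
t: 20.65
tcp_pos: [0.4735, 0.1753, 0.2212]
tool_rot: [0.999, -0.04, -0.001, -0.0]
force: [-0.1, -1.1, -0.0]
finger_gap: 1.002
gripper_force: 0.0
```

```bash
python3 - <<'E'
from h import *
s=snapshot("side");t=snapshot("top")
cv2.imwrite("pics/g8.png",np.hstack([crop(s[:,:,::-1],310,200,66,80,6),crop(t[:,:,::-1],310,225,66,80,6)]))
g=cv2.cvtColor(t,cv2.COLOR_RGB2GRAY)
for n in(("top"),):
    m=np.zeros_like(g);m[243:282,325:362]=g[243:282,325:362]<115
    c=max(cv2.findContours(m,0,1)[0],key=cv2.contourArea);Q=np.array([onz(n,p,.0085)[:2] for p in cv2.convexHull(c)[:,0].astype(float)])*1000
    print("pan",cv2.minEnclosingCircle(Q.astype(np.float32)))
p=sense();print(p["tcp_pos"],p["force"])
E
```

```text
pan ((512.7144165039062, -81.96150970458984), 41.14409637451172)
[0.4734968  0.17259303 0.22117955] [ 0.37023617 -0.59360654 -0.94132169]
```

View pics/g8.png

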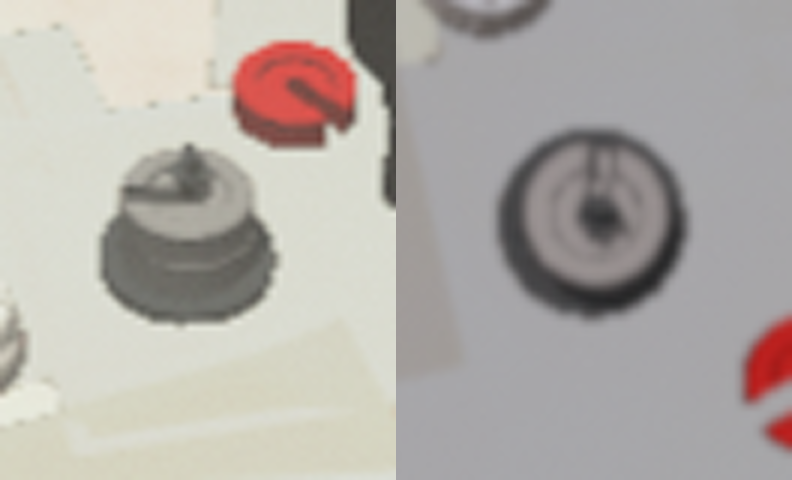

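The weight lies flat on the first one with its slot pointing away from the robot, opposite the first. The hanger's pan is still at (0.5127, -0.082), as before. Handing in.

```bash
python3 -c "
from station import *
print(sign_off())"
```

```text
the job is handed in; nothing more can be done
None
```

The large weight is nested flat on the first weight under the collar, its slot pointing the opposite way. By the final pictures the hanger hasn't moved, and the job was handed in after about 21 s.

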